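# Complete the row of valve blocks and key in the marking cycle

## Task

Set the loose valve block gently down on the pallet as the third of the row: upright, close beside the second block (a gap of 5 mm at most) and in line with it, and let go. Then start the marking cycle on the console: press the white key, then the blue, then the green, one at a time, each felt for and pushed well in (at least 6 of its 10 mm) but gently (never over 40 N), and allowed to come back up before the next. Never press the red stop key, and leave the two standing blocks, the roll, the bushing and the bin where they are.

Things in the scene. Friction and masses are not known exactly. Their poses are not given: they have to be found in the camera images.
- console: fixed grey console, 270 mm wide (y), 170 deep (x; -x faces the robot), 216 high. Origin: centre of underside. Its key face slopes 30 deg, facing robot and up, centre 170 mm above the origin. Four round keys in a row along y, 60 mm apart, colour order varies. A clear guard plate 45 mm up-slope of the key centres juts 60 mm square out of the face, overhanging the keys: approach square to the face
- white_collar: black collar, 52 mm across, 5 mm high, fixed on the sloping face round the white key. Origin: on the face at the key centre; z points square out of the face, y along the row. The flat round key is 38 mm across; its top stands 17 to 29 mm out along z, unknown and different for each key and start: feel for it. One of the three keys to press.
- white_key (a joint): how far the white key is pushed in, in m: 0 up, 0.010 at its hard stop. Sprung: 2 N to start, 8 N at 0.006, 12 N at the stop; returns by itself. It counts as pressed from 0.006 on. More than 40 N on it is too rough.
- blue_collar: black collar, 52 mm across, 5 mm high, fixed on the sloping face round the blue key. Origin: on the face at the key centre; z points square out of the face, y along the row. The flat round key is 38 mm across; its top stands 17 to 29 mm out along z, unknown and different for each key and start: feel for it. One of the three keys to press.
- blue_key (a joint): how far the blue key is pushed in, in m: 0 up, 0.010 at its hard stop. Sprung: 2 N to start, 8 N at 0.006, 12 N at the stop; returns by itself. It counts as pressed from 0.006 on. More than 40 N on it is too rough.
- green_collar: black collar, 52 mm across, 5 mm high, fixed on the sloping face round the green key. Origin: on the face at the key centre; z points square out of the face, y along the row. The flat round key is 38 mm across; its top stands 17 to 29 mm out along z, unknown and different for each key and start: feel for it. One of the three keys to press.
- green_key (a joint): how far the green key is pushed in, in m: 0 up, 0.010 at its hard stop. Sprung: 2 N to start, 8 N at 0.006, 12 N at the stop; returns by itself. It counts as pressed from 0.006 on. More than 40 N on it is too rough.
- red_collar: black collar, 52 mm across, 5 mm high, fixed on the sloping face round the red key. Origin: on the face at the key centre; z points square out of the face, y along the row. The flat round key is 38 mm across; its top stands 17 to 29 mm out along z, unknown and different for each key and start: feel for it. It is the stop key and must not be pressed.
- red_key (a joint): how far the red key is pushed in, in m: 0 up, 0.010 at its hard stop. Sprung: 2 N to start, 8 N at 0.006, 12 N at the stop; returns by itself. It counts as pressed from 0.006 on. 
- pallet: fixed dark steel pallet plate, 130 (x) x 150 (y) x 12 mm, with a yellow end stop 47 mm high (from the table) along its +y edge. Origin: centre of its underside. The row of blocks runs along its y, starting at the stop.
- block_a: aluminium valve block 60 (x) x 40 (y) x 80 (z) mm, standing loose on the pallet next to the yellow stop. Origin: centre of its underside.
- block_b: same block, standing second in the row, 1 mm from the first. Origin: centre of its underside; axes as the pallet's. The free third place is on its -y side: centre 41 mm from this origin along its -y, underside 12 mm above the table.
- block_c: the third, loose block, 60 (x) x 40 (y) x 80 (z) mm, about 0.3 to 0.65 kg, standing upright on the table left of the pallet. Origin: centre of its underside. Can be gripped across its 60 mm (x) width.
- tape_roll: bystander: loose red roll, 90 mm diameter, 40 mm high, lying flat on the table. Origin: centre of its underside.
- bushing: bystander: loose steel bushing, 64 mm diameter, 60 mm high, upright on the table. Origin: centre of its underside.
- green_bin: bystander: loose green open bin 110 x 150 x 70 mm on the table. Origin: centre of its underside.

How it is judged:
On the way, in this order (a step that is already met when the one before it is completed fails the run):
1. the third block stands released in the row (y of block_c in the frame of block_b between -0.047 and -0.036 m and x of block_c in the frame of block_b between -0.007 and 0.007 m and z of block_c in the frame of pallet between 0.008 and 0.016 m and angle between the x axis of block_c and the x axis of block_b, either way round below 0.12 rad and angle between block_c's own z axis and vertical below 0.06 rad and contact force between the fingers and block_c below 0.3 N), for 0.2 s.
2. the white key is pressed in by 6 mm (value of joint white_key above 0.006 m), for 0.02 s.
3. the blue key is pressed in by 6 mm (value of joint blue_key above 0.006 m), for 0.02 s.
4. the green key is pressed in by 6 mm (value of joint green_key above 0.006 m), for 0.02 s.
At the end, for the whole second after the job is handed in: Third block released, at rest and upright (0.06 rad) on the pallet, within 0.12 rad of the second block's heading, its centre 36 to 47 mm to that block's -y side and within 7 mm of it along x; all four keys back up (within 1.5 mm) (all of step 1 and value of joint each of white_key, blue_key, green_key, red_key below 0.0015 m and linear speed of block_c below 0.01 m/s and angular speed of block_c below 0.1 rad/s); the robot touches nothing.
It fails at once if the red stop key is pushed in by more than 2.5 mm, or two keys are pushed in by more than 2.5 mm at once (value of joint red_key above 0.0025 m or value of joint each of white_key, blue_key above 0.0025 m or value of joint each of white_key, green_key above 0.0025 m or value of joint each of blue_key, green_key above 0.0025 m).
It fails at once if a key is pressed with more than 40 N (contact force between anything else and white_collar above 40 N or contact force between anything else and blue_collar above 40 N or contact force between anything else and green_collar above 40 N or contact force between anything else and red_collar above 40 N).
It fails at once if the third block strikes the pallet with more than 80 N (dropped or slammed) (contact force between block_c and pallet above 80 N).
It fails at once if a block already in the row is shifted more than 8 mm or tipped (distance of any of block_a, block_b from where it was at the start of the episode above 0.008 m or angle between any of block_a, block_b's own z axis and vertical above 0.15 rad).
It fails at once if the roll, the bushing or the bin is moved more than 15 mm (distance of any of tape_roll, bushing, green_bin from where it was at the start of the episode above 0.015 m).
It also fails if it takes over 58 s, if anything falls off the work surface, if the arm or the gripper's body presses on something with over 40 N, if the wrist force passes 120 N, or if a joint passes its speed limit or range.

## Robot

A 7-joint arm with a two-finger parallel gripper is mounted at the origin on the work surface. World frame = base frame: x ahead of the robot, y to its left, z up, the work surface at z = 0. Lengths are in m, angles in rad, forces in N, time in s.
With the tool pointing down it reaches from about 0.425 to 0.8 m from the base axis. Payload 8.3 kg.
Tool frame: the origin (TCP) lies midway between the tips of the shut fingers; the grasp point (between the pads) lies 19 mm behind it; z points along the fingers, y is the line along which they close (so a half turn about z gives the same grasp; the last joint's range is limited). The gripper opens to 85 mm and grips with 20 to 120 N. Pads are 22 mm wide; open, the fingers measure 114 mm over their backs; the gripper's body (76 mm by 85 mm) begins 54 mm behind the grasp point. The pads swing forward as they close: fully open they stand 13 mm farther back than shut.
Start: joints at [1.17, 0.383, 0.016, 1.37, -0.006, 1.388, -0.046], TCP at [0.207, -0.59, 0.231] pointing down, gripper open.
Joint ranges: [-2.95, 2.95], [-0.25, 2.06], [-1.52, 1.56], [0.18, 2.33], [-1.44, 4.58], [0.02, 2.06], [-3.01, 3.01]. Speed limits (rad/s): [2.39, 2.39, 3.01, 3.01, 3.14, 3.14, 3.14].

## Interface

Orientations are given as a 3x3 rotation matrix whose columns are the frame's x, y, z axes.
In Python, from station import env gives the robot as it stands.
- The arm moves only by the tool move_arm, never from a script. Its argument "deltas" is a list of rows, each an object with "dp": the shift along the world's x, y, z in m, a list of three; "spin": the turn about the world's z in degrees. In form: [{"dp": [x, y, z], "spin": spin}, ...]. A call has 1 to 12 rows; each row shifts and turns the commanded pose from where the row before left it; what a row does not reach is not made up. A row lasts 1/8 s, in which the tool goes at most 62.5 mm and 10.7 degrees, less where a joint would pass 70% of its speed; a pose out of reach is approached as far as the arm can. A call is refused whole if a number of a shift passes 0.0625 or a number of a turn 10.7, either way. A call with a gripper value outside its range is refused whole. "hand" is the closure, from 0 (fully open) to 1 (shut), set as the call begins (left out, the last holds). The fingers move at their own pace and stop on an object; the grip force is fixed at half the most. Time passes only in rows, so rows that do not move let the fingers close. It gives the time, the measured TCP pose, the force, the opening and the grip force at its end, in the units of the state.
- env.observe(): the state, without advancing time (a new reading comes with each control period).
- env.get_image(name): name is "scene" or "top"; returns a dict with "pixels" (480x640x3 uint8, red, green, blue), "K" (3x3 intrinsics, pixels), "distortion" ([k1, k2, p1, p2, k3] as OpenCV has them; the pictures are not rectified), "world_to_cam" (4x4, takes a point from world to camera coordinates). Camera axes: x right, y up, looking along -z (the intrinsics and any distortion apply to the point x, -y, -z); pixel columns grow to the right and rows downward; lengths in m; the calibration is good to about 2 mm. A picture is of the moment at which its call begins. There is no depth.
- env.finish_job(): hands the job in; it is judged then, once.
The state is a dict: "clock": time; "joints": joint angles; "qvel": joint speeds; "joint_torque": joint torques, N m; "ee_pos": TCP position; "orientation": TCP orientation; "contact_force": force on the tool from outside, world axes, zero at the start; "wrist_torque": the same for the moment, N m; "finger_gap": finger opening in m; "gripper_force": force on a finger pad.
Only numpy, scipy, OpenCV 4.12 (cv2) and the standard library are available. Lean on these libraries where they do the work, as an engineer would, in place of code of your own. Each camera call takes 0.05 s, during which the arm holds its last target. There are 200 camera calls.

## Working session

There is one attempt and no reset: what is moved stays moved. The work goes in short steps, Python scripts to look and compute and a tool call to move; the robot and the scene stay as the last step left them, time stands still between calls to the robot, and variables do not carry over. Pictures are saved under pics/ and viewed, at most 10 in all, crops included, and the job is handed in when it is done.

Besides the shell and the picture viewer there is one more tool, called after "Call:" as name([rows], argument=value, ...), one row to a line, values as JSON. move_arm: Moves the arm, as the interface text tells. Its arguments: {"type":"object","properties":{"deltas":{"type":"array"},"hand":{"type":"number"}},"required":["deltas"]}

```bash
mkdir -p pics; ls
python3 - <<'E'
from station import env
import cv2,pickle
s=env.observe();print({k:s[k] for k in s})
for n in("scene","top"):
    r=env.get_image(n);cv2.imwrite(f"pics/{n}0.png",r["pixels"][:,:,::-1]);pickle.dump(r,open(f"{n}.pkl","wb"))
    print(r["K"],r["distortion"],r["world_to_cam"])
E
```

```text
pics
{'clock': 0.0, 'joints': array([ 1.17008135,  0.3842768 ,  0.01641872,  1.37116153, -0.0063225 ,
        1.38817575, -0.04649885]), 'qvel': array([-8.86469412e-05,  1.02626152e-04, -1.89098968e-03,  6.11642753e-04,
        1.82564913e-03,  1.85482339e-03, -9.33604140e-04]), 'joint_torque': array([ 2.90200069e-04, -6.27597857e+01,  8.44594203e-01, -3.71830523e+01,
        1.65794796e-02,  1.43928715e-02,  1.07917078e-04]), 'ee_pos': array([ 0.20699323, -0.58920034,  0.23025177]), 'orientation': array([[ 9.43474702e-01,  3.31443842e-01, -6.83280311e-04],
       [ 3.31444545e-01, -9.43472889e-01,  1.84979641e-03],
       [-3.15528206e-05, -1.97170565e-03, -9.99998056e-01]]), 'contact_force': array([ 0.68064756, -0.32853587, -0.18715115]), 'wrist_torque': array([ 0.02637383, -0.03141643, -0.00097576]), 'gripper_force': 0.0, 'finger_gap': 0.085539078526334}
[[478.89042927   0.         323.12258898]
 [  0.         478.89042927 231.08080576]
 [  0.           0.           1.        ]] [-0.05819177  0.          0.          0.          0.        ] [[-0.71647282  0.69758548 -0.00641875  0.39852364]
 [-0.58923406 -0.60021092  0.54087899  0.30735295]
 [ 0.37345672  0.39130724  0.84107593 -1.31812856]
 [ 0.          0.          0.          1.        ]]
[[459.49315195   0.         312.52687731]
 [  0.         459.49315195 241.27652271]
 [  0.           0.           1.        ]] [-0.06848909  0.          0.          0.          0.        ] [[-0.02359588 -0.99970051 -0.00648983  0.04067016]
 [ 0.99830221 -0.02390768  0.05311428 -0.58851815]
 [-0.05325353 -0.00522553  0.99856735 -0.99212102]
 [ 0.          0.          0.          1.        ]]
```

View pics/scene0.png

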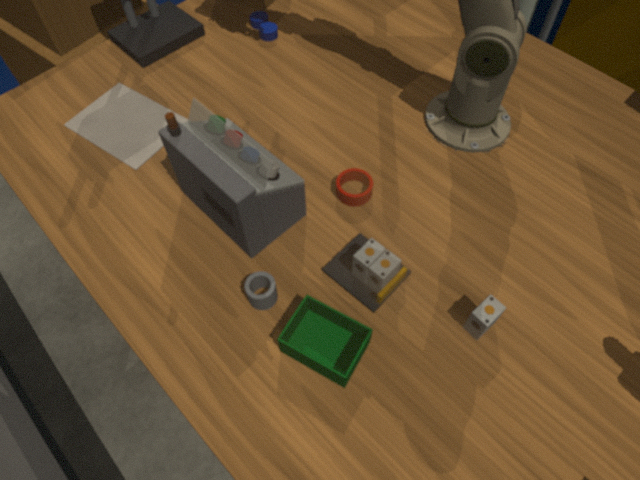

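View pics/top0.png

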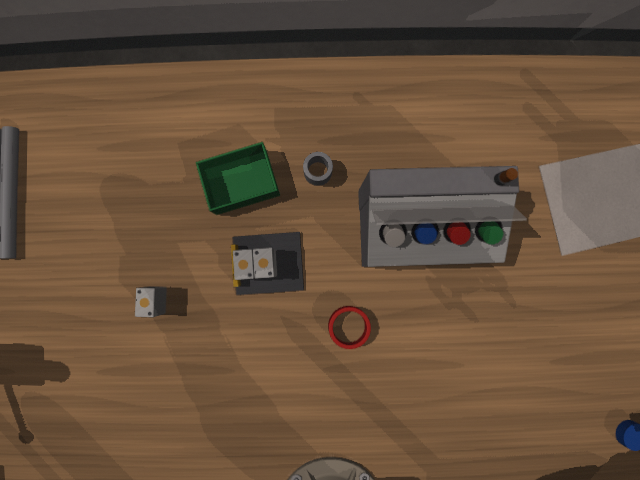

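The scene view shows the loose block at about (488,312), the row at (377,265) and the keys from (213,125) to (270,172). In the top view the loose block is at (146,302), row blocks A and B are at (243,265) and (264,263), and the keys run white (393,234), blue (426,232), red (458,232), green (490,231). Next I'll measure them in enlarged crops.

```bash
cat > h.py <<'E'
import numpy as np,cv2,pickle
F=np.diag([1.,-1,-1])
def load(n): return pickle.load(open(n+".pkl","rb"))
def proj(r,P):
    T=r["world_to_cam"];R=F@T[:3,:3];t=F@T[:3,3]
    return cv2.projectPoints(np.atleast_2d(np.array(P,float)),cv2.Rodrigues(R)[0],t,r["K"],np.array(r["distortion"],float))[0][:,0]
def unproj(r,uv,z):
    T=r["world_to_cam"];R=F@T[:3,:3];t=F@T[:3,3]
    n=cv2.undistortPoints(np.array(uv,float).reshape(-1,1,2),r["K"],np.array(r["distortion"],float))[:,0]
    d=np.c_[n,np.ones(len(n))]@R;c=-R.T@t
    z=np.broadcast_to(z,len(n))
    return c+d*((z-c[2])/d[:,2])[:,None]
def crop(img,u0,v0,u1,v1,s):
    o=cv2.resize(img[v0:v1,u0:u1],None,fx=s,fy=s,interpolation=cv2.INTER_CUBIC)
    for u in range(-(-u0//10)*10,u1,10):
        cv2.line(o,((u-u0)*s,0),((u-u0)*s,6),(0,0,255) if u%50 else (0,255,255),1)
    for v in range(-(-v0//10)*10,v1,10):
        cv2.line(o,(0,(v-v0)*s),(6,(v-v0)*s),(0,0,255) if v%50 else (0,255,255),1)
    return o
E
python3 - <<'E'
from h import *
t=load("top");s=load("scene");T=t["pixels"][:,:,::-1];S=s["pixels"][:,:,::-1]
c=np.zeros((600,800,3),np.uint8)
def put(o,x,y):c[y:y+o.shape[0],x:x+o.shape[1]]=o
put(crop(T,228,228,308,300,5),0,0)
put(crop(T,130,280,195,325,5),410,0)
put(crop(S,320,230,415,310,3),0,370)
put(crop(S,460,285,515,345,4),300,365)
put(crop(S,155,95,310,250,2),530,240)
cv2.imwrite("pics/c1.png",c)
cv2.imwrite("pics/c2.png",crop(T,352,155,540,278,4))
# white top faces
for n,r,rois in(("top",t,[(228,240,280,290),(130,280,165,325)]),):
  hsv=cv2.cvtColor(r["pixels"],cv2.COLOR_RGB2HSV)
  for (a,b,e,f) in rois:
    m=((hsv[b:f,a:e,1]<40)&(hsv[b:f,a:e,2]>140)).astype(np.uint8)
    m=cv2.morphologyEx(m,cv2.MORPH_CLOSE,np.ones((3,3)))
    for k in cv2.findContours(m,0,2)[0]:
      if cv2.contourArea(k)>50:
        R=cv2.minAreaRect(k);bx=cv2.boxPoints(R)+[a,b];print(R,bx.tolist());
print(unproj(t,[[243,265],[264,263]],.092),unproj(t,[[146,302]],.08))
E
```

```text
Traceback (most recent call last):
ValueError: could not broadcast input array from shape (240,285,3) into shape (230,285,3)
```

Run:
```python
from h import *
t=load("top");s=load("scene");T=t["pixels"][:,:,::-1];S=s["pixels"][:,:,::-1]
c=np.zeros((600,800,3),np.uint8)
def put(o,x,y):c[y:y+o.shape[0],x:x+o.shape[1]]=o
put(crop(T,228,228,308,300,5),0,0)
put(crop(T,130,280,195,325,5),410,0)
put(crop(S,320,230,415,305,3),0,370)
put(crop(S,460,285,515,343,4),300,365)
put(crop(S,155,95,290,250,2),530,240)
cv2.imwrite("pics/c1.png",c)
cv2.imwrite("pics/c2.png",crop(T,352,155,540,278,4))
hsv=cv2.cvtColor(t["pixels"],cv2.COLOR_RGB2HSV)
for (a,b,e,f) in [(228,240,280,290),(130,280,165,325)]:
    m=((hsv[b:f,a:e,1]<40)&(hsv[b:f,a:e,2]>140)).astype(np.uint8)
    m=cv2.morphologyEx(m,cv2.MORPH_CLOSE,np.ones((3,3)))
    for k in cv2.findContours(m,0,2)[0]:
      if cv2.contourArea(k)>50:
        R=cv2.minAreaRect(k);bx=cv2.boxPoints(R)+[a,b];print(R,bx.tolist());
print(unproj(t,[[243,265],[264,263]],.092),unproj(t,[[146,302]],.08))
```

```text
((33.45945739746094, 32.75675964355469), (5.918363571166992, 11.836727142333984), 80.53767395019531) [[255.13513374328613, 270.8108139038086], [266.81080627441406, 268.8648681640625], [267.7837829589844, 274.7027053833008], [256.1081085205078, 276.6486511230469]]
((13.5, 22.0), (26.0, 17.0), 90.0) [[135.0, 289.0], [152.0, 289.0], [152.0, 315.0], [135.0, 315.0]]
[[0.54047785 0.16832546 0.092     ]
 [0.54355551 0.12557696 0.092     ]] [[0.46857017 0.37314305 0.08      ]]
```

View pics/c1.png

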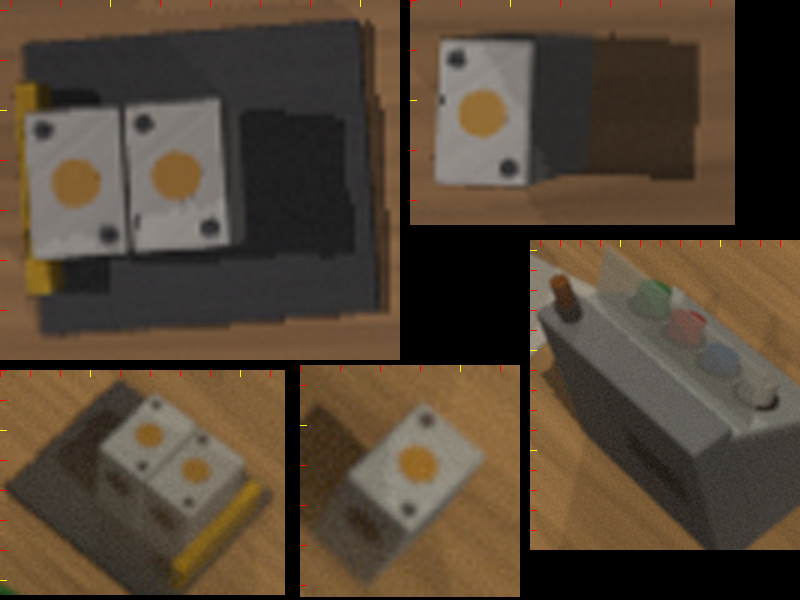

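View pics/c2.png

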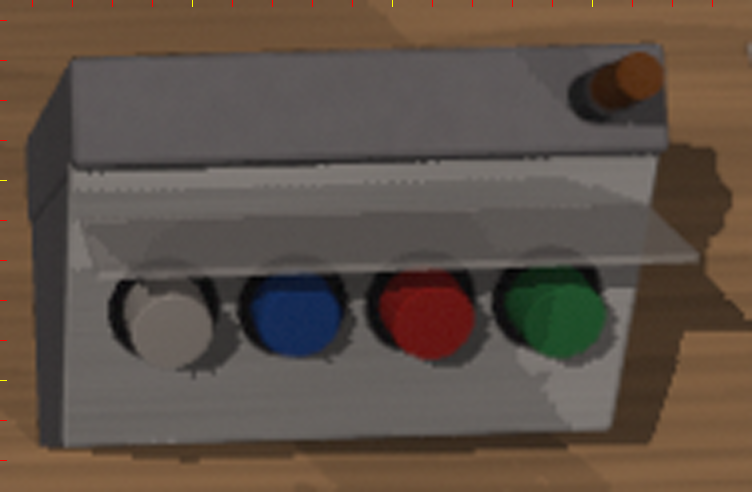

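```bash
cat > fit.py <<'E'
from h import *
from scipy.optimize import least_squares
t=load("top");s=load("scene")
def px(p,o,u,sc): return (np.array(p,float)-o+.5)/sc-.5+u
A=px([(25,114),(121,107),(127,254),(31,260)],(0,0),(228,228),5)
B=px([(126,105),(220,98),(230,246),(135,252)],(0,0),(228,228),5)
C=px([(440,38),(534,41),(529,185),(435,183)],(410,0),(130,280),5)
Bs=px([(155,397),(100,450),(142,490),(197,435)],(0,370),(320,230),3)
Cs=px([(485,456),(421,402),(350,475),(410,530)],(300,365),(460,285),4)
loc=np.array([(30,20),(30,-20),(-30,-20),(-30,20)])/1e3
def w(p,l,z): c,n=np.cos(p[2]),np.sin(p[2]); return np.c_[l@[[c,n],[-n,c]]+p[:2],np.full(len(l),z)]
def fit(T,S,z):
    def f(p):
        q=w(p,loc,z);e=[proj(t,q)-T]
        if S is not None:e.append(proj(s,q)-S)
        return np.concatenate(e).ravel()
    g=unproj(t,T,z).mean(0)
    r=least_squares(f,[g[0],g[1],0]);print(r.x.round(4),np.degrees(r.x[2]).round(2),"res",f(r.x).reshape(-1,2).round(1).tolist());return r.x
print("A");a=fit(A,None,.092);print("B");fit(B,None,.092);b=fit(B,Bs,.092);print("C");fit(C,None,.08);c=fit(C,Cs,.08)
for T in(A,B):
    q=unproj(t,T,.092);print(np.linalg.norm(np.diff(q[[0,1,2,3,0]],axis=0),axis=1).round(4))
print("B-A",b-a,"target top",w(b,np.array([[0,-.041]]),0))
# console
front=px([(65,445),(610,428)],(0,0),(352,155),4)
keys=px([(170,330),(297,316),(427,315),(563,316)],(0,0),(352,155),4)
cl=px([(108,310),(238,303),(366,300),(493,296)],(0,0),(352,155),4)[:,0]
ks=px([(757,388),(719,360),(687,327),(655,295)],(530,240),(155,95),2)
Y=np.array([90,30,-30,-90])/1e3;th=np.radians(30)
def W(p,l):c,n=np.cos(p[2]),np.sin(p[2]);l=np.array(l);return np.c_[l[:,:2]@[[c,n],[-n,c]]+p[:2],l[:,2]]
def pt(y,u,h):return [u*np.cos(th)-h*np.sin(th),y,.17+u*np.sin(th)+h*np.cos(th)]
def parts(p):
    L=p[3];h=p[4:8]
    fr=W(p,[pt(.135,-L,0),pt(-.135,-L,0)]);k=W(p,[pt(y,0,hh) for y,hh in zip(Y,h)])
    co=W(p,[pt(y+.026,0,.005) for y in Y]);return fr,k,co
def f(p):
    fr,k,co=parts(p)
    return np.concatenate([(proj(t,fr)-front).ravel(),(proj(t,k)-keys).ravel(),proj(t,co)[:,0]-cl,.3*(proj(s,k)-ks).ravel()])
r=least_squares(f,[.6,-.3,0,.07]+[.023]*4);print("console",r.x.round(4),np.degrees(r.x[2]))
print(f(r.x).round(1));fr,k,co=parts(r.x);print("keytops",k.round(4).tolist())
print("face centres",W(r.x,[pt(y,0,0) for y in Y]).round(4).tolist())
E
python3 fit.py
```

```text
A
[0.5418 0.1687 0.0307] 1.76 res [[-0.3, -0.3], [0.1, 0.0], [0.3, 0.2], [-0.1, 0.1]]
B
[0.5443 0.1273 0.0458] 2.62 res [[-0.4, -0.1], [0.4, -0.0], [0.3, -0.0], [-0.3, 0.1]]
[0.5468 0.1287 0.0274] 1.57 res [[-0.9, -1.5], [-0.0, -1.1], [-0.6, -1.1], [-1.3, -1.3], [-4.0, 28.1], [-0.3, -1.4], [4.9, -32.6], [1.2, -2.9]]
C
[ 0.4687  0.3764 -0.0451] -2.58 res [[-0.1, -0.1], [0.0, -0.1], [0.1, 0.2], [-0.1, 0.0]]
[0.4691 0.3766 0.0572] 3.28 res [[-1.6, 0.8], [-1.5, -1.3], [1.4, -1.0], [1.3, 0.8], [-16.3, 18.6], [-17.8, 19.1], [16.5, -20.0], [18.8, -21.4]]
[0.0392 0.0596 0.0391 0.0593]
[0.0383 0.0601 0.0386 0.0597]
B-A [ 0.00499211 -0.0400209  -0.00335444] target top [[0.54796111 0.08773317 0.        ]]
console [ 0.5956 -0.2131  0.0077  0.0718  0.0188  0.0104  0.0138  0.0209] 0.44221057123565416
[-0.5  0.3  1.1 -0.1 -0.  -0.7 -0.2 -0.2  0.  -0.2 -0.6  0.2  0.2 -0.
  0.1  0.1  0.8 -1.1  0.6 -0.5  0.3 -0.3  0.2 -0.5]
keytops [[0.5855, -0.1232, 0.1863], [0.5902, -0.1832, 0.179], [0.589, -0.2432, 0.1819], [0.5859, -0.3032, 0.1881]]
face centres [[0.5949, -0.1231, 0.17], [0.5954, -0.1831, 0.17], [0.5958, -0.2431, 0.17], [0.5963, -0.3031, 0.17]]
```

```bash
sed -i 's/^print("A").*$/a=fit(A,None,.092)/; s/^print("B-A".*$//' fit.py
cat > fit2.py <<'E'
from fit import *
b=fit(B,None,.092);c=fit(C,None,.08)
for p,S,z in((b,Bs,.092),(c,Cs,.08)):
    q=proj(s,w(p,loc,z));i=[np.argmin(np.linalg.norm(S-x,axis=1)) for x in q];print(i)
    fit(B if z>.09 else C,S[i],z)
P=px([(360,20),(383,308),(40,333)],(0,0),(228,228),5); q=unproj(t,P,.012);print("pallet",q.round(4).tolist(),np.degrees(np.arctan2(*(q[2]-q[1])[[0,1]])),np.degrees(np.arctan2(*(q[0]-q[1])[[1,0]])))
print("target",w(b,np.array([[0,-.041]]),0))
hsv=cv2.cvtColor(t["pixels"],cv2.COLOR_RGB2HSV)
E
python3 fit2.py
```

```text
[0.5418 0.1687 0.0307] 1.76 res [[-0.3, -0.3], [0.1, 0.0], [0.3, 0.2], [-0.1, 0.1]]
[0.0392 0.0596 0.0391 0.0593]
[0.0383 0.0601 0.0386 0.0597]
console [ 0.5956 -0.2131  0.0077  0.0718  0.0188  0.0104  0.0138  0.0209] 0.44221057123565416
[-0.5  0.3  1.1 -0.1 -0.  -0.7 -0.2 -0.2  0.  -0.2 -0.6  0.2  0.2 -0.
  0.1  0.1  0.8 -1.1  0.6 -0.5  0.3 -0.3  0.2 -0.5]
keytops [[0.5855, -0.1232, 0.1863], [0.5902, -0.1832, 0.179], [0.589, -0.2432, 0.1819], [0.5859, -0.3032, 0.1881]]
face centres [[0.5949, -0.1231, 0.17], [0.5954, -0.1831, 0.17], [0.5958, -0.2431, 0.17], [0.5963, -0.3031, 0.17]]
[0.5443 0.1273 0.0458] 2.62 res [[-0.4, -0.1], [0.4, -0.0], [0.3, -0.0], [-0.3, 0.1]]
[ 0.4687  0.3764 -0.0451] -2.58 res [[-0.1, -0.1], [0.0, -0.1], [0.1, 0.2], [-0.1, 0.0]]
[np.int64(2), np.int64(1), np.int64(0), np.int64(3)]
[0.5473 0.1291 0.0345] 1.98 res [[-1.2, -1.6], [-0.3, -1.4], [-0.7, -1.4], [-1.4, -1.4], [0.4, -2.6], [-0.3, -1.1], [0.5, -1.4], [1.1, -2.8]]
[np.int64(3), np.int64(2), np.int64(1), np.int64(0)]
[ 0.4698  0.3768 -0.0455] -2.61 res [[-0.3, -0.6], [-0.2, -0.7], [-0.1, -0.3], [-0.3, -0.5], [0.5, 0.1], [-0.8, -0.5], [0.5, -1.1], [0.6, -0.8]]
pallet [[0.6116, 0.0547, 0.012], [0.4848, 0.0474, 0.012], [0.4772, 0.1984, 0.012]] -2.899351696770879 3.2800486396148076
target [[0.54622141 0.08635309 0.        ]]
```

Everything checks against the known sizes: block tops measure 38–39 x 60 mm, and A to B is 41 mm. C is at (0.469, 0.376) with yaw −2.6°, and B is at (0.544, 0.127) with yaw +2.6°. I'll move over C, going high past the console.

Call:
move_arm([
  {"dp": [0.02,0.02,0.05],"spin": 6.8},
  {"dp": [0.02,0.02,0.05],"spin": 6.8},
  {"dp": [0.025,0.044,0],"spin": 6.8},
  {"dp": [0.025,0.044,0],"spin": 6.8},
  {"dp": [0.025,0.044,0],"spin": 6.8},
  {"dp": [0.025,0.044,0],"spin": 6.8},
  {"dp": [0.025,0.044,0],"spin": 6.8},
  {"dp": [0.025,0.044,0],"spin": 6.8},
  {"dp": [0.025,0.044,0],"spin": 6.8},
  {"dp": [0.025,0.044,0],"spin": 6.8},
], hand=0)

```text
clock: 1.35
ee_pos: [0.4475, -0.1961, 0.331]
orientation: [[0.042, 0.999, -0.001], [0.999, -0.042, 0.0], [0.0, -0.001, -1.0]]
contact_force: [0.3, 0.3, -0.2]
finger_gap: 0.0854
gripper_force: 0.0
```

Call:
move_arm([
  {"dp": [0.005,0.052,0],"spin": 0},
  {"dp": [0.005,0.052,0],"spin": 0},
  {"dp": [0.005,0.052,0],"spin": 0},
  {"dp": [0.005,0.052,0],"spin": 0},
  {"dp": [0,0.052,0],"spin": 0},
  {"dp": [0,0.052,0],"spin": 0},
  {"dp": [0,0.052,0],"spin": 0},
  {"dp": [0,0.052,-0.02],"spin": 0},
  {"dp": [0,0.052,-0.03],"spin": 0},
  {"dp": [0,0.052,-0.04],"spin": 0},
  {"dp": [0,0.052,-0.04],"spin": 0},
  {"dp": [0,0,0],"spin": 0},
])

```text
clock: 2.85
ee_pos: [0.4632, 0.3723, 0.2004]
orientation: [[0.039, 0.999, -0.008], [0.999, -0.039, -0.002], [-0.002, -0.008, -1.0]]
contact_force: [-0.7, -0.5, -0.5]
finger_gap: 0.0856
gripper_force: 0.0
```

Call:
move_arm([
  {"dp": [0.003,0.003,-0.04],"spin": 0},
  {"dp": [0,0,-0.03],"spin": 0},
  {"dp": [0,0,0],"spin": 0},
])

```text
clock: 3.22
ee_pos: [0.4697, 0.3704, 0.1332]
orientation: [[0.047, 0.999, -0.003], [0.999, -0.047, -0.003], [-0.003, -0.003, -1.0]]
contact_force: [-0.4, 0.4, -0.2]
finger_gap: 0.0854
gripper_force: 0.0
```

Call:
move_arm([
  {"dp": [0,0.005,-0.03],"spin": 0},
  {"dp": [0,0,-0.03],"spin": 0},
  {"dp": [0,0,-0.025],"spin": 0},
  {"dp": [0,0,-0.018],"spin": 0},
  {"dp": [0,0,0],"spin": 0},
])

```text
clock: 3.85
ee_pos: [0.4703, 0.3769, 0.032]
orientation: [[0.047, 0.999, -0.001], [0.999, -0.047, -0.001], [-0.001, -0.001, -1.0]]
contact_force: [-1.0, 1.0, 0.7]
finger_gap: 0.0855
gripper_force: 0.0
```

Call:
move_arm([
  {"dp": [0,0,0],"spin": 0},
  {"dp": [0,0,0],"spin": 0},
  {"dp": [0,0,0],"spin": 0},
  {"dp": [0,0,0],"spin": 0},
  {"dp": [0,0,0],"spin": 0},
  {"dp": [0,0,0],"spin": 0},
], hand=1)

```text
clock: 4.6
ee_pos: [0.4708, 0.3783, 0.0337]
orientation: [[0.046, 0.999, 0.002], [0.999, -0.046, 0.002], [0.002, 0.002, -1.0]]
contact_force: [-1.5, -0.8, 6.3]
finger_gap: 0.0596
gripper_force: 66.5
```

Call:
move_arm([
  {"dp": [0,0,0.01],"spin": 0},
  {"dp": [0,0,0.03],"spin": 0},
  {"dp": [0,0,0.04],"spin": 0},
  {"dp": [0.005,-0.02,0.04],"spin": 1},
  {"dp": [0.01,-0.04,0],"spin": 1},
  {"dp": [0.01,-0.045,0],"spin": 1},
  {"dp": [0.01,-0.045,0],"spin": 1},
  {"dp": [0.01,-0.045,0],"spin": 1},
  {"dp": [0.01,-0.045,0],"spin": 0.2},
  {"dp": [0.01,-0.03,0],"spin": 0},
  {"dp": [0.01,-0.02,0],"spin": 0},
  {"dp": [0,0,0],"spin": 0},
])

```text
clock: 6.1
ee_pos: [0.5455, 0.0846, 0.1518]
orientation: [[-0.041, 0.999, -0.001], [0.999, 0.041, -0.001], [-0.001, -0.001, -1.0]]
contact_force: [0.4, -0.5, -5.4]
finger_gap: 0.0594
gripper_force: 66.8
```

Call:
move_arm([
  {"dp": [0,0,0],"spin": 0},
  {"dp": [0,0,0],"spin": 0},
])

```text
clock: 6.35
ee_pos: [0.5446, 0.0887, 0.1522]
orientation: [[-0.047, 0.999, -0.0], [0.999, 0.047, 0.0], [0.0, -0.0, -1.0]]
contact_force: [-0.7, -1.3, -5.4]
finger_gap: 0.0591
gripper_force: 66.8
```

Run:
```python
from station import env
from h import *
s=env.observe();print(s["ee_pos"],s["contact_force"],s["clock"],s["joints"])
c=np.zeros((600,800,3),np.uint8)
for n,b,o,k in(("top",(222,200,332,305),(0,0),4),("scene",(310,170,420,310),(440,0),3)):
    r=env.get_image(n);pickle.dump(r,open(n+"1.pkl","wb"));q=crop(r["pixels"][:,:,::-1],*b,k);c[o[1]:o[1]+q.shape[0],o[0]:o[0]+q.shape[1]]=q
cv2.imwrite("pics/c3.png",c)
```

```text
[0.54459833 0.08873816 0.15216141] [-0.73942952 -1.28300659 -5.41249843] 6.35 [ 0.41215106  0.38413033 -0.79229858  1.66022432  0.28774671  1.21876616
 -0.39735254]
```

View pics/c3.png

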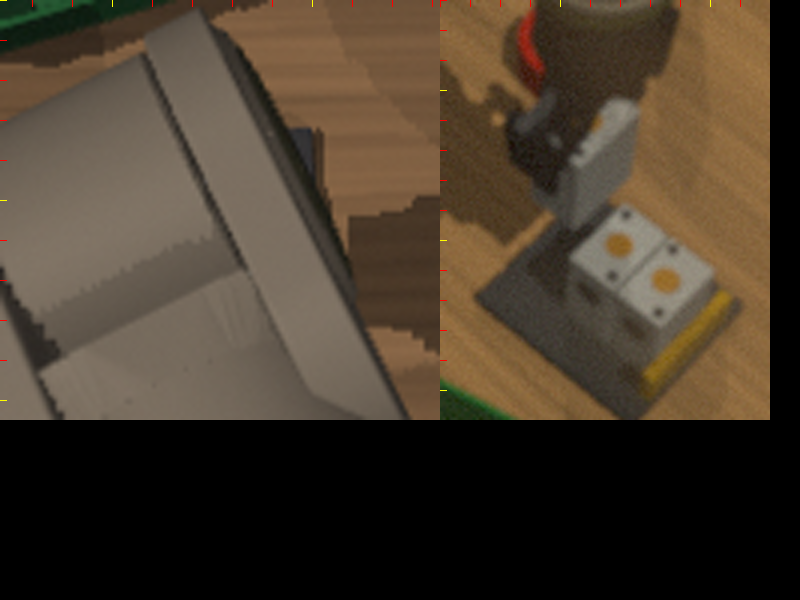

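The top view is blocked by the arm. The scene view shows the block held upright at about (605,160) in the crop, above the pallet beside B. I'll overlay the predicted outlines to check the offset.

Run:
```python
from h import *
r=load("scene1");s=7;u0,v0,u1,v1=320,195,410,280
o=crop(r["pixels"][:,:,::-1],u0,v0,u1,v1,s)
l=np.array([(30,20),(30,-20),(-30,-20),(-30,20)])/1e3
def wf(x,y,yaw,z,col):
    c,n=np.cos(yaw),np.sin(yaw);q=l@[[c,n],[-n,c]]+[x,y]
    P=proj(r,np.r_[np.c_[q,np.full(4,z)],np.c_[q,np.full(4,z+.08)]])
    P=((P-[u0,v0]+.5)*s-.5).round().astype(int)
    for i,j in[(0,1),(1,2),(2,3),(3,0),(4,5),(5,6),(6,7),(7,4),(0,4),(1,5),(2,6),(3,7)]:cv2.line(o,tuple(map(int,P[i])),tuple(map(int,P[j])),col,1)
wf(.5443,.1273,.0458,.012,(0,255,0));wf(.5446,.0868,.047,.1185,(0,0,255))
cv2.imwrite("pics/c4.png",o)
```

```text
(no output)
```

View pics/c4.png

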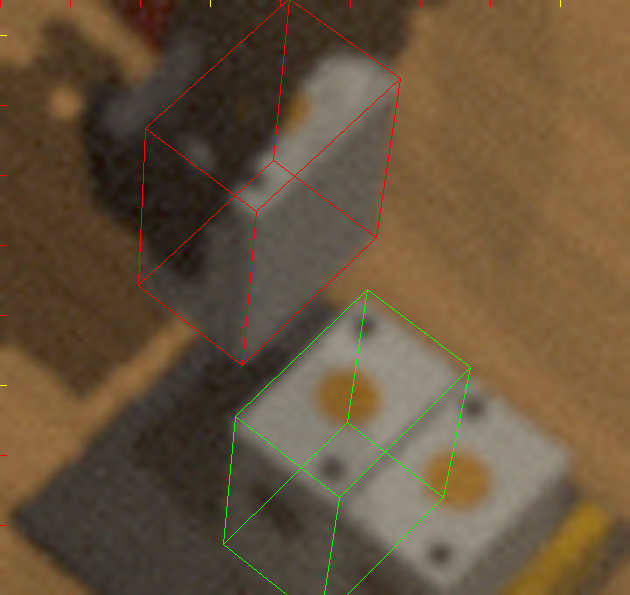

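The red outline (held block) fits. B sits about 1 mm further +y than the green outline. I'll shift 2 mm in −y and +x, then descend.

Call:
move_arm([
  {"dp": [0.002,-0.002,-0.01],"spin": 0},
  {"dp": [0,0,-0.025],"spin": 0},
  {"dp": [0,0,-0.03],"spin": 0},
  {"dp": [0,0,-0.02],"spin": 0},
  {"dp": [0,0,-0.01],"spin": 0},
  {"dp": [0,0,0],"spin": 0},
  {"dp": [0,0,0],"spin": 0},
])

```text
clock: 7.32
ee_pos: [0.548, 0.0857, 0.0581]
orientation: [[-0.045, 0.999, 0.002], [0.999, 0.045, 0.0], [0.0, 0.002, -1.0]]
contact_force: [0.2, -1.0, -5.6]
finger_gap: 0.0593
gripper_force: 66.6
```

Call:
move_arm([
  {"dp": [0,0.001,-0.003],"spin": 0},
  {"dp": [0,0,-0.003],"spin": 0},
  {"dp": [0,0,-0.003],"spin": 0},
  {"dp": [0,0,0],"spin": 0},
])

```text
clock: 7.82
ee_pos: [0.5469, 0.0863, 0.0477]
orientation: [[-0.045, 0.999, -0.001], [0.999, 0.045, -0.0], [-0.0, -0.001, -1.0]]
contact_force: [-0.1, -0.1, -6.3]
finger_gap: 0.0592
gripper_force: 66.6
```

Call:
move_arm([
  {"dp": [0,0,-0.001],"spin": 0},
  {"dp": [0,0,-0.001],"spin": 0},
  {"dp": [0,0,0],"spin": 0},
])

```text
clock: 8.2
ee_pos: [0.5471, 0.0864, 0.046]
orientation: [[-0.045, 0.999, -0.0], [0.999, 0.045, 0.0], [0.0, -0.0, -1.0]]
contact_force: [-0.8, 0.1, -5.5]
finger_gap: 0.0595
gripper_force: 66.6
```

Call:
move_arm([
  {"dp": [0,0,-0.001],"spin": 0},
  {"dp": [0,0,0],"spin": 0},
])

```text
clock: 8.45
ee_pos: [0.5472, 0.0864, 0.0457]
orientation: [[-0.045, 0.999, 0.0], [0.999, 0.045, -0.0], [-0.0, 0.0, -1.0]]
contact_force: [-4.0, -0.7, 5.0]
finger_gap: 0.0598
gripper_force: 67.4
```

The block is on the pallet: Fz went from −5.5 to +5 N. Releasing.

Call:
move_arm([
  {"dp": [0,0,0],"spin": 0},
  {"dp": [0,0,0],"spin": 0},
  {"dp": [0,0,0],"spin": 0},
  {"dp": [0,0,0],"spin": 0},
], hand=0)

```text
clock: 8.95
ee_pos: [0.5473, 0.0865, 0.045]
orientation: [[-0.045, 0.999, 0.0], [0.999, 0.045, 0.0], [0.0, 0.0, -1.0]]
contact_force: [-0.1, -0.4, -0.9]
finger_gap: 0.0853
gripper_force: 0.0
```

Call:
move_arm([
  {"dp": [0,0,0.02],"spin": 0},
  {"dp": [0,0,0.04],"spin": 0},
  {"dp": [0,0,0.06],"spin": 0},
  {"dp": [0,-0.03,0.06],"spin": -8},
  {"dp": [0,-0.05,0.05],"spin": -10.5},
  {"dp": [0,-0.05,0.05],"spin": -10.5},
  {"dp": [-0.02,-0.05,0],"spin": -10.5},
  {"dp": [-0.02,-0.03,0],"spin": -10.5},
  {"dp": [0,0,0],"spin": -10.5},
  {"dp": [0,0,0],"spin": -10.5},
], hand=0)

```text
clock: 10.2
ee_pos: [0.5069, -0.11, 0.3111]
orientation: [[0.932, 0.361, 0.002], [0.361, -0.932, -0.0], [0.002, 0.001, -1.0]]
contact_force: [1.0, -0.1, 0.4]
finger_gap: 0.0851
gripper_force: 0.0
```

Run:
```python
from station import env
from h import *
s=env.observe();print(s["ee_pos"],s["clock"],s["joints"])
c=np.zeros((540,800,3),np.uint8)
for n,b,o,k in(("top",(225,220,320,300),(0,0),4),("scene",(320,195,410,300),(400,0),4)):
    r=env.get_image(n);pickle.dump(r,open(n+"2.pkl","wb"));q=crop(r["pixels"][:,:,::-1],*b,k);c[o[1]:o[1]+q.shape[0],o[0]:o[0]+q.shape[1]]=q
cv2.imwrite("pics/c5.png",c)
```

```text
[ 0.5068536  -0.11000294  0.31107502] 10.2 [ 0.64745788  0.16418248 -0.56768852  1.49663296  0.08831017  1.50457042
 -1.12087127]
```

View pics/c5.png

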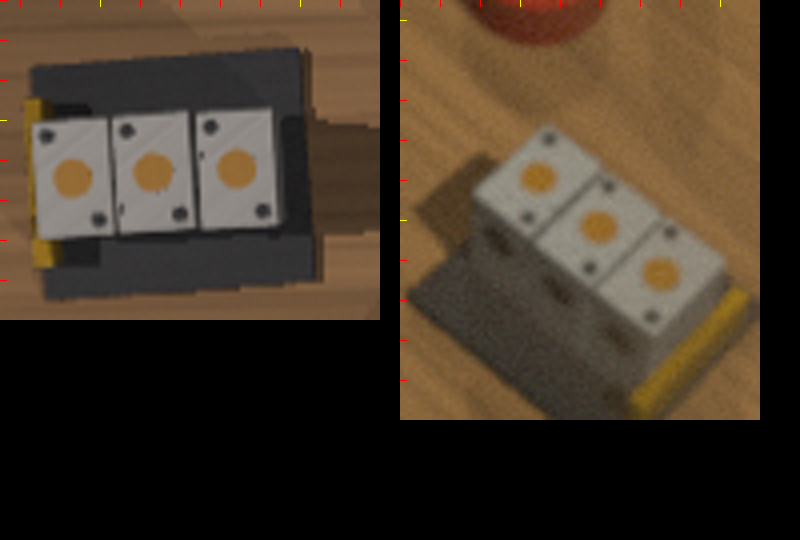

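The block stands about 42.4 mm from B (a gap near 2.4 mm), in line and upright: disc centres are at A (73,179), B (153,172), C (236,169) in the 4x crop. Next I'll shut the fingers and go above the white key.

Call:
move_arm([
  {"dp": [0,0,0],"spin": -10.4},
  {"dp": [0,-0.006,0],"spin": -10.4},
  {"dp": [0.02,-0.007,-0.02],"spin": 0},
  {"dp": [0.02,0,-0.03],"spin": 0},
  {"dp": [0.02,0,-0.03],"spin": 0},
  {"dp": [0,0,0],"spin": 0},
  {"dp": [0,0,0],"spin": 0},
], hand=1)

```text
clock: 11.18
ee_pos: [0.5673, -0.1226, 0.2308]
orientation: [[1.0, 0.016, 0.001], [0.016, -1.0, 0.0], [0.001, -0.0, -1.0]]
contact_force: [0.7, -0.8, 1.3]
finger_gap: 0.0
gripper_force: 0.0
```

Call:
move_arm([
  {"dp": [0.003,0,-0.012],"spin": 0},
  {"dp": [0.002,0,-0.01],"spin": 0},
  {"dp": [0.001,0,-0.002],"spin": 0},
  {"dp": [0,0,0],"spin": 0},
  {"dp": [0,0,0],"spin": 0},
])

```text
clock: 11.8
ee_pos: [0.5733, -0.1229, 0.2057]
orientation: [[1.0, 0.013, 0.001], [0.013, -1.0, -0.0], [0.001, 0.0, -1.0]]
contact_force: [0.6, 0.2, -0.3]
finger_gap: -0.0001
gripper_force: 0.0
```

Call:
move_arm([
  {"dp": [0.001,0,-0.0017],"spin": 0},
  {"dp": [0.001,0,-0.0017],"spin": 0},
  {"dp": [0,0,0],"spin": 0},
])

```text
clock: 12.18
ee_pos: [0.5751, -0.1229, 0.2017]
orientation: [[1.0, 0.013, -0.0], [0.013, -1.0, 0.0], [-0.0, -0.0, -1.0]]
contact_force: [-0.1, 0.3, -0.3]
finger_gap: -0.0005
gripper_force: 0.0
```

Call:
move_arm([
  {"dp": [0.001,0,-0.0017],"spin": 0},
  {"dp": [0.001,0,-0.0017],"spin": 0},
  {"dp": [0,0,0],"spin": 0},
])

```text
clock: 12.55
ee_pos: [0.5771, -0.1229, 0.1983]
orientation: [[1.0, 0.013, -0.0], [0.013, -1.0, 0.0], [-0.0, -0.0, -1.0]]
contact_force: [0.2, -0.9, 0.3]
finger_gap: -0.0001
gripper_force: 0.0
```

Call:
move_arm([
  {"dp": [0.001,0,-0.0017],"spin": 0},
  {"dp": [0,0,0],"spin": 0},
])

```text
clock: 12.8
ee_pos: [0.5781, -0.1229, 0.1967]
orientation: [[1.0, 0.013, -0.0], [0.013, -1.0, 0.0], [-0.0, -0.0, -1.0]]
contact_force: [0.2, 0.2, -0.1]
finger_gap: 0.0002
gripper_force: 0.0
```

Call:
move_arm([
  {"dp": [0.001,0,-0.0017],"spin": 0},
  {"dp": [0,0,0],"spin": 0},
])

```text
clock: 13.05
ee_pos: [0.5792, -0.1229, 0.1951]
orientation: [[1.0, 0.013, 0.0], [0.013, -1.0, 0.0], [0.0, -0.0, -1.0]]
contact_force: [-0.1, -0.1, -0.7]
finger_gap: 0.0001
gripper_force: 0.0
```

Call:
move_arm([
  {"dp": [0.001,0,-0.0017],"spin": 0},
  {"dp": [0,0,0],"spin": 0},
])

```text
clock: 13.3
ee_pos: [0.5802, -0.1229, 0.1936]
orientation: [[1.0, 0.013, 0.0], [0.013, -1.0, -0.0], [0.0, 0.0, -1.0]]
contact_force: [-1.9, -0.3, 2.8]
finger_gap: 0.0003
gripper_force: 1.6
```

Call:
move_arm([
  {"dp": [0.001,0,-0.0017],"spin": 0},
  {"dp": [0,0,0],"spin": 0},
])

```text
clock: 13.55
ee_pos: [0.5811, -0.1229, 0.1919]
orientation: [[1.0, 0.013, 0.0], [0.013, -1.0, -0.0], [0.0, 0.0, -1.0]]
contact_force: [-2.5, 0.8, 4.4]
finger_gap: 0.0
gripper_force: 2.6
```

Contact found: the force lies along the face normal at about 3.4 N, then 5 N (about 3 mm in). Pushing about 5 mm further.

Call:
move_arm([
  {"dp": [0.001,0,-0.0017],"spin": 0},
  {"dp": [0.001,0,-0.0017],"spin": 0},
  {"dp": [0,0,0],"spin": 0},
])

```text
clock: 13.92
ee_pos: [0.583, -0.1229, 0.1886]
orientation: [[1.0, 0.013, -0.0], [0.013, -1.0, -0.0], [-0.0, 0.0, -1.0]]
contact_force: [-4.2, -0.3, 7.2]
finger_gap: 0.0003
gripper_force: 4.4
```

Call:
move_arm([
  {"dp": [0.0005,0,-0.0009],"spin": 0},
  {"dp": [0,0,0],"spin": 0},
])

```text
clock: 14.18
ee_pos: [0.5835, -0.1229, 0.1879]
orientation: [[1.0, 0.013, -0.0], [0.013, -1.0, -0.0], [-0.0, 0.0, -1.0]]
contact_force: [-5.4, 0.8, 7.6]
finger_gap: 0.0001
gripper_force: 4.8
```

Call:
move_arm([
  {"dp": [0.0003,0,-0.0005],"spin": 0},
  {"dp": [0,0,0],"spin": 0},
  {"dp": [-0.002,0,0.0034],"spin": 0},
  {"dp": [-0.003,0,0.0051],"spin": 0},
  {"dp": [-0.003,0,0.0051],"spin": 0},
  {"dp": [0,0,0],"spin": 0},
  {"dp": [0,-0.02,0],"spin": 0},
  {"dp": [0,-0.02,0],"spin": 0},
  {"dp": [0,-0.02,0],"spin": 0},
  {"dp": [0,0,0],"spin": 0},
  {"dp": [0,0,0],"spin": 0},
])

```text
clock: 15.55
ee_pos: [0.576, -0.1824, 0.2004]
orientation: [[1.0, 0.013, -0.0], [0.013, -1.0, 0.001], [-0.0, -0.001, -1.0]]
contact_force: [-0.1, 0.1, -0.2]
finger_gap: 0.0
gripper_force: 0.0
```

Call:
move_arm([
  {"dp": [0.001,0,-0.0017],"spin": 0},
  {"dp": [0.001,0,-0.0017],"spin": 0},
  {"dp": [0,0,0],"spin": 0},
])

```text
clock: 15.92
ee_pos: [0.578, -0.1824, 0.1969]
orientation: [[1.0, 0.014, -0.0], [0.014, -1.0, 0.0], [-0.0, -0.0, -1.0]]
contact_force: [0.6, -0.9, 0.1]
finger_gap: -0.0001
gripper_force: 0.0
```

Call:
move_arm([
  {"dp": [0.001,0,-0.0017],"spin": 0},
  {"dp": [0.001,0,-0.0017],"spin": 0},
  {"dp": [0,0,0],"spin": 0},
])

```text
clock: 16.3
ee_pos: [0.5799, -0.1829, 0.1935]
orientation: [[1.0, 0.013, -0.0], [0.013, -1.0, 0.0], [-0.0, -0.0, -1.0]]
contact_force: [-0.9, -0.7, -0.4]
finger_gap: 0.0003
gripper_force: 0.0
```

Call:
move_arm([
  {"dp": [0.001,0,-0.0017],"spin": 0},
  {"dp": [0,0,0],"spin": 0},
])

```text
clock: 16.55
ee_pos: [0.5809, -0.1829, 0.1919]
orientation: [[1.0, 0.013, -0.0], [0.013, -1.0, 0.0], [-0.0, -0.0, -1.0]]
contact_force: [0.0, -0.3, 0.2]
finger_gap: -0.0001
gripper_force: 0.0
```

Call:
move_arm([
  {"dp": [0.001,0,-0.0017],"spin": 0},
  {"dp": [0,0,0],"spin": 0},
])

```text
clock: 16.8
ee_pos: [0.5819, -0.1829, 0.1902]
orientation: [[1.0, 0.013, -0.0], [0.013, -1.0, 0.0], [-0.0, -0.0, -1.0]]
contact_force: [-0.1, 0.8, 0.5]
finger_gap: -0.0002
gripper_force: 0.0
```

Call:
move_arm([
  {"dp": [0.001,0,-0.0017],"spin": 0},
  {"dp": [0,0,0],"spin": 0},
])

```text
clock: 17.05
ee_pos: [0.5831, -0.1829, 0.1887]
orientation: [[1.0, 0.013, 0.0], [0.013, -1.0, -0.0], [0.0, 0.0, -1.0]]
contact_force: [-0.3, -0.0, 0.3]
finger_gap: 0.0
gripper_force: 0.3
```

Call:
move_arm([
  {"dp": [0.001,0,-0.0017],"spin": 0},
  {"dp": [0,0,0],"spin": 0},
])

```text
clock: 17.3
ee_pos: [0.584, -0.1829, 0.1871]
orientation: [[1.0, 0.013, 0.0], [0.013, -1.0, -0.0], [0.0, 0.0, -1.0]]
contact_force: [-1.7, -0.8, 2.8]
finger_gap: -0.0
gripper_force: 1.7
```

Call:
move_arm([
  {"dp": [0.001,0,-0.0017],"spin": 0},
  {"dp": [0.001,0,-0.0017],"spin": 0},
  {"dp": [0,0,0],"spin": 0},
])

```text
clock: 17.68
ee_pos: [0.5859, -0.1829, 0.1838]
orientation: [[1.0, 0.013, 0.0], [0.013, -1.0, -0.0], [0.0, 0.0, -1.0]]
contact_force: [-3.9, 0.5, 6.3]
finger_gap: 0.0001
gripper_force: 3.6
```

Call:
move_arm([
  {"dp": [0.001,0,-0.0017],"spin": 0},
  {"dp": [0.0005,0,-0.0009],"spin": 0},
  {"dp": [0,0,0],"spin": 0},
])

```text
clock: 18.05
ee_pos: [0.5873, -0.183, 0.1815]
orientation: [[1.0, 0.013, -0.0], [0.013, -1.0, -0.0], [-0.0, 0.0, -1.0]]
contact_force: [-5.2, -0.2, 8.5]
finger_gap: 0.0003
gripper_force: 4.9
```

Blue is about 8 mm in at 10 N. I'll retract, pass well clear above red, and go to green.

Call:
move_arm([
  {"dp": [-0.002,0,0.0034],"spin": 0},
  {"dp": [-0.004,0,0.0068],"spin": 0},
  {"dp": [-0.004,0,0.0068],"spin": 0},
  {"dp": [-0.004,0,0.0068],"spin": 0},
  {"dp": [0,0,0],"spin": 0},
  {"dp": [0,-0.03,0],"spin": 0},
  {"dp": [0,-0.03,0],"spin": 0},
  {"dp": [0,-0.03,0],"spin": 0},
  {"dp": [0,-0.03,0],"spin": 0},
  {"dp": [0,0,0],"spin": 0},
  {"dp": [0,0,0],"spin": 0},
])

```text
clock: 19.42
ee_pos: [0.5736, -0.302, 0.2043]
orientation: [[1.0, 0.014, -0.0], [0.014, -1.0, 0.001], [-0.0, -0.001, -1.0]]
contact_force: [-1.2, 0.3, 0.3]
finger_gap: -0.0002
gripper_force: 0.0
```

Call:
move_arm([
  {"dp": [0.001,0,-0.0017],"spin": 0},
  {"dp": [0.001,0,-0.0017],"spin": 0},
  {"dp": [0,0,0],"spin": 0},
])

```text
clock: 19.8
ee_pos: [0.5756, -0.3023, 0.2012]
orientation: [[1.0, 0.014, -0.0], [0.014, -1.0, 0.0], [-0.0, -0.0, -1.0]]
contact_force: [0.6, 0.1, 0.2]
finger_gap: 0.0001
gripper_force: 0.0
```

Call:
move_arm([
  {"dp": [0.001,0,-0.0017],"spin": 0},
  {"dp": [0,0,0],"spin": 0},
])

```text
clock: 20.05
ee_pos: [0.5765, -0.3028, 0.1995]
orientation: [[1.0, 0.013, -0.0], [0.013, -1.0, 0.0], [-0.0, -0.0, -1.0]]
contact_force: [0.3, -0.3, -0.5]
finger_gap: -0.0003
gripper_force: 0.0
```

Call:
move_arm([
  {"dp": [0.001,0,-0.0017],"spin": 0},
  {"dp": [0,0,0],"spin": 0},
])

```text
clock: 20.3
ee_pos: [0.5775, -0.3029, 0.1977]
orientation: [[1.0, 0.013, -0.0], [0.013, -1.0, 0.0], [-0.0, -0.0, -1.0]]
contact_force: [0.5, 0.4, -0.3]
finger_gap: -0.0
gripper_force: 0.0
```

Call:
move_arm([
  {"dp": [0.001,0,-0.0017],"spin": 0},
  {"dp": [0,0,0],"spin": 0},
])

```text
clock: 20.55
ee_pos: [0.5786, -0.303, 0.1963]
orientation: [[1.0, 0.013, 0.0], [0.013, -1.0, -0.0], [0.0, 0.0, -1.0]]
contact_force: [-0.7, 0.4, -1.3]
finger_gap: -0.0001
gripper_force: 0.1
```

Call:
move_arm([
  {"dp": [0.001,0,-0.0017],"spin": 0},
  {"dp": [0,0,0],"spin": 0},
])

```text
clock: 20.8
ee_pos: [0.5795, -0.303, 0.1947]
orientation: [[1.0, 0.013, 0.0], [0.013, -1.0, -0.0], [0.0, 0.0, -1.0]]
contact_force: [-1.3, -0.4, 2.7]
finger_gap: -0.0002
gripper_force: 1.7
```

Call:
move_arm([
  {"dp": [0.001,0,-0.0017],"spin": 0},
  {"dp": [0,0,0],"spin": 0},
])

```text
clock: 21.05
ee_pos: [0.5805, -0.303, 0.193]
orientation: [[1.0, 0.013, 0.0], [0.013, -1.0, -0.0], [0.0, 0.0, -1.0]]
contact_force: [-2.9, 0.7, 4.6]
finger_gap: -0.0001
gripper_force: 2.6
```

Call:
move_arm([
  {"dp": [0.001,0,-0.0017],"spin": 0},
  {"dp": [0.001,0,-0.0017],"spin": 0},
  {"dp": [0,0,0],"spin": 0},
])

```text
clock: 21.42
ee_pos: [0.5823, -0.303, 0.1899]
orientation: [[1.0, 0.013, -0.0], [0.013, -1.0, -0.0], [-0.0, 0.0, -1.0]]
contact_force: [-5.1, 0.1, 8.2]
finger_gap: 0.0001
gripper_force: 4.4
```

Call:
move_arm([
  {"dp": [0.0004,0,-0.0007],"spin": 0},
  {"dp": [0,0,0],"spin": 0},
])

```text
clock: 21.68
ee_pos: [0.5826, -0.303, 0.1893]
orientation: [[1.0, 0.013, -0.0], [0.013, -1.0, -0.0], [-0.0, 0.0, -1.0]]
contact_force: [-4.8, 1.4, 7.3]
finger_gap: 0.0002
gripper_force: 4.7
```

Call:
move_arm([
  {"dp": [0.0002,0,-0.0004],"spin": 0},
  {"dp": [-0.002,0,0.0034],"spin": 0},
  {"dp": [-0.004,0,0.0068],"spin": 0},
  {"dp": [-0.006,0,0.0102],"spin": 0},
  {"dp": [-0.01,0,0.03],"spin": 0},
  {"dp": [-0.01,0,0.05],"spin": 0},
  {"dp": [-0.02,0,0.03],"spin": 0},
  {"dp": [0,0,0],"spin": 0},
  {"dp": [0,0,0],"spin": 0},
  {"dp": [0,0,0],"spin": 0},
  {"dp": [0,0,0],"spin": 0},
])

```text
clock: 23.05
ee_pos: [0.531, -0.3026, 0.3175]
orientation: [[1.0, 0.014, -0.002], [0.014, -1.0, 0.001], [-0.002, -0.001, -1.0]]
contact_force: [0.3, 0.4, 0.2]
finger_gap: -0.0002
gripper_force: 0.0
```

Run:
```python
from station import env
s=env.observe();print(s["clock"],s["ee_pos"],s["contact_force"],abs(s["qvel"]).max());print(env.finish_job())
```

```text
23.05 [ 0.53103265 -0.30262092  0.31752962] [0.291213   0.36448562 0.16057131] 0.005886546912236424
the job is handed in; nothing more can be done
None
```

I handed the job in at 23 s, with no verdict shown: by my measurements the third block stands upright about 2.4 mm from the second, and white, blue and green were each pressed about 8 mm at about 10 N and let back up, in that order.

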